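Close up the specimen drawers and the tip box

ROBOT

A 6-joint arm with a two-finger parallel gripper is mounted at the origin on a cart in front of the work surface, level with it; the furniture and walls round the work are solid. World frame = base frame: x ahead of the robot, y to its left, z up, the work surface at z = 0. Lengths are in mm, angles in rad, forces in N, time in s.
With the tool pointing down it reaches from about 400 to 825 mm from the base axis. Payload 7 kg.
Tool frame: the origin (TCP) lies at the very end of the fingers, on their centre line; the grasp point (between the pads) lies 19 mm behind it; z points along the fingers, y is the line along which they close (so a half turn about z gives the same grasp; the last joint's range is limited). The gripper opens to 88 mm and grips with 3 to 60 N. Pads are 19 mm wide; open, the fingers measure 130 mm over their backs; the gripper's body (78 mm by 193 mm) begins 47 mm behind the grasp point.
Start: joints at [-0.985, 0.359, 0.012, 0, -1.224, -0.288], TCP at [198.03, -645.274, 226.561] pointing down, gripper open.
Joint ranges: [-3.07, 3.07], [-1.43, 2.12], [-1.02, 1.25], [-3.03, 1.67], [-3.05, -0], [-3.03, 3.03]. Speed limits (rad/s): [2.39, 2.39, 3.01, 3.14, 3.14, 3.14].

INTERFACE

Orientations are given as a unit quaternion [x, y, z, w].
In Python, from plant import bot gives the robot as it stands. Calls block until the motion is done:
- bot.move_ptp(position, orientation): joint-space move of the TCP to a pose.
- bot.line_to(position, velocity=150, ori=None): straight line of the TCP; ori=None keeps the orientation; velocity is the mean speed in mm/s.
- bot.move_joints(angles): joint-space move.
- bot.move_gripper(opening, force=None): finger opening in mm; force is the grip in N (None keeps the last); returns when the fingers have stopped.
- bot.pause(seconds).
- bot.solve_ik(position, orientation): joint angles nearest the present ones, or None.
- bot.read_state(): the state.
- bot.camera(name): name is "side" or "top"; returns the picture (420x560x3 uint8, red, green, blue); there is no depth.
- bot.get_calibration(name): a dict with "fx", "fy", "cx", "cy" (pixels), "view" (4x4, takes a point from world to camera coordinates). Camera axes: x right, y up, looking along -z (the intrinsics and any distortion apply to the point x, -y, -z); pixel columns grow to the right and rows downward; lengths in mm; the calibration is good to about 2 mm. A picture is of the moment at which its call begins. get_calibration takes no time and is no camera call.
A pose or a line that the arm cannot do raises bot.Unreachable and nothing moves.
- bot.close_job(): hands the job in; it is judged then, once.
The state is a dict: "t": time; "joint_pos": joint angles; "qvel": joint speeds; "tau": joint torques, N m; "tcp_pos": TCP position; "eef_rot": TCP orientation; "contact_force": force on the tool from outside, world axes, zero at the start; "moment": the same for the moment, N m; "width": finger opening in mm; "finger_force": force on a finger pad.
Only numpy, scipy, OpenCV 4.12 (cv2) and the standard library are available. Lean on these libraries where they do the work, as an engineer would, in place of code of your own. Each camera call takes 0.05 s, during which the arm holds its last target. There are 200 camera calls.

TASK

Close up the bench against dust, only by pushing with the fingertips: push both drawers of the small chest fully home, and push the standing lid of the pipette tip box over and down until it is fully shut. Do not grip, lift or drag anything: the tip box stays where it stands, and the vial and dish on the chest, the capped tube and the block of tubes are left undisturbed.

Things in the scene. Friction and masses are not known exactly. Their poses are not given: they have to be found in the camera images.
- chest: low grey chest with two drawers side by side, 130 deep (x) x 140 wide (y) x 76 high mm, fixed to the bench. Origin at the centre of its underside; its +x points from the drawer fronts to the back, z up. The drawers slide out towards its -x
- drawer_left (a joint): how far the drawer on the chest's +y side is out, m: 0 = fully home, 0.08 = farthest out. It starts 20 to 55 mm out. It slides with light friction (1.5 N plus 4 N per m/s) and stays where it is left
- drawer_right (a joint): the same for the drawer on the chest's -y side
- drawer_left_handle (a point): middle of the bar handle of the left drawer, 41 mm above the bench. The bar is 45 mm long along the chest's y, about 10 mm thick and stands 35 mm off the drawer front in -x, so pushing it along the chest's +x shuts the drawer. The point moves with the drawer; fully home it lies at x = -0.102, y = +0.0335 in the chest's frame. The drawer front is 65 mm wide and reaches from 9 to 67 mm above the bench
- drawer_right_handle (a point): the same for the right drawer; fully home at x = -0.102, y = -0.0335 in the chest's frame
- tip_box: loose pipette tip box, about 0.25 kg, blue and white lower part and clear lid; 75 (x) x 118 (y) x 88 mm high with the lid shut. Origin at the centre of its underside, z up. The lower part is 50 mm high. The lid's hinge lies along the box's y at x = +0.037, z = 0.050 in the box's frame (its back edge; the box stands turned so that this edge faces the chest, to the robot's right)
- tip_box_lid (a joint): angle of the lid, rad: 0 = shut, 1.92 = farthest open. It starts standing at 1.2 to 1.7. The lid is 72 mm deep (from the hinge), 118 wide and 38 mm tall; standing, its top face looks to the box's +x, towards the chest. The hinge is stiff (0.02 N m): the lid hardly falls by itself, so push it over from behind (from the chest's side) and then down
- lid_edge (a point): middle of the lid's free top edge, where its top face meets its front face: 71 mm from the hinge along the lid and 38 mm out from it; it moves with the lid. With the lid shut it is at x = -0.034, z = 0.088 in the box's frame
- vial: loose glass vial with black cap, 27 mm across, 60 mm high, standing on top of the chest; origin at the centre of its underside. Leave it
- dish: loose petri dish, 56 mm across, 14 mm high, lying on top of the chest; origin at the centre of its underside. Leave it
- tube: loose capped centrifuge tube, 34 mm across, 116 mm high, standing on the bench near its front edge; origin at the centre of its underside. Leave it
- tube_block: loose clear block of red-capped tubes, 55 x 75 x 87 mm, to the right of the chest; origin at the centre of its underside. Leave it
Things that resemble listed ones, but are neither listed nor needed, are in the scene too. There is more than one size of the tube_block; the job needs the smaller.

How it is judged:
By the outcome, as a careful person would: the job done as asked, in the order asked, and still so for the second after the job is handed in, with the robot touching nothing.
It also fails if it takes over 58 s, if anything falls off the work surface, if the arm or the gripper's body presses on something with over 40 N, if the wrist force passes 120 N, or if a joint passes its speed limit or range.

## Working session

There is one attempt and no reset: what is moved stays moved. The work goes in short steps, each a Python script; the robot and the scene stay as the last script left them, time stands still between calls to the robot, and variables do not carry over. Pictures are saved under pics/ and viewed, at most 10 in all, crops included, and the job is handed in when it is done.

```bash
ls; mkdir -p pics
python3 - <<'E'
from plant import bot
import cv2
for n in("side","top"):
    cv2.imwrite(f"pics/{n}0.png",cv2.resize(bot.camera(n),(784,588),interpolation=cv2.INTER_CUBIC)[:,:,::-1]); print(n,bot.get_calibration(n))
print(bot.read_state())
E
```

```text
pics
side {'fx': 425.32432026626566, 'fy': 425.32432026626566, 'cx': 282.86255485553454, 'cy': 208.18519330609027, 'view': array([[-8.59645441e-01, -5.10816822e-01, -8.71147794e-03,
         4.60056862e+02],
       [ 2.73913720e-01, -4.75224581e-01,  8.36141658e-01,
        -2.28486748e+02],
       [-4.31255132e-01,  7.16399171e-01,  5.48444381e-01,
        -9.47616158e+02],
       [ 0.00000000e+00,  0.00000000e+00,  0.00000000e+00,
         1.00000000e+00]])}
top {'fx': 483.9568687900272, 'fy': 483.9568687900272, 'cx': 283.12240209565886, 'cy': 208.43193182248194, 'view': array([[ 6.22828263e-03, -9.99851174e-01, -1.60884658e-02,
         1.21402656e+00],
       [ 9.83088408e-01,  3.17756247e-03,  1.83104028e-01,
        -5.49297728e+02],
       [-1.83025655e-01, -1.69568078e-02,  9.82961890e-01,
        -1.00887180e+03],
       [ 0.00000000e+00,  0.00000000e+00,  0.00000000e+00,
         1.00000000e+00]])}
{'t': 0.1, 'joint_pos': array([-9.84864721e-01,  3.59356225e-01,  1.11370859e-02, -2.64109811e-04,
       -1.22410864e+00, -2.88087740e-01]), 'qvel': array([-0.00024793, -0.00180992,  0.002282  ,  0.00025756, -0.00199635,
        0.00059328]), 'tau': array([-4.62553908e-04, -5.84164524e+01,  2.93752223e+01,  7.01558635e+00,
        1.01852103e-02, -6.86214162e-05]), 'tcp_pos': array([ 197.90537909, -644.87504436,  225.69206639]), 'eef_rot': array([-1.48327572e-01,  9.88937981e-01,  7.46313518e-04, -2.11584563e-04]), 'contact_force': array([ 0.09360389, -0.46572887,  0.89416708]), 'moment': array([ 0.00754901, -0.07968951, -0.0277342 ]), 'finger_force': 0.0, 'width': 87.74851583514763}
```

View pics/side0.png

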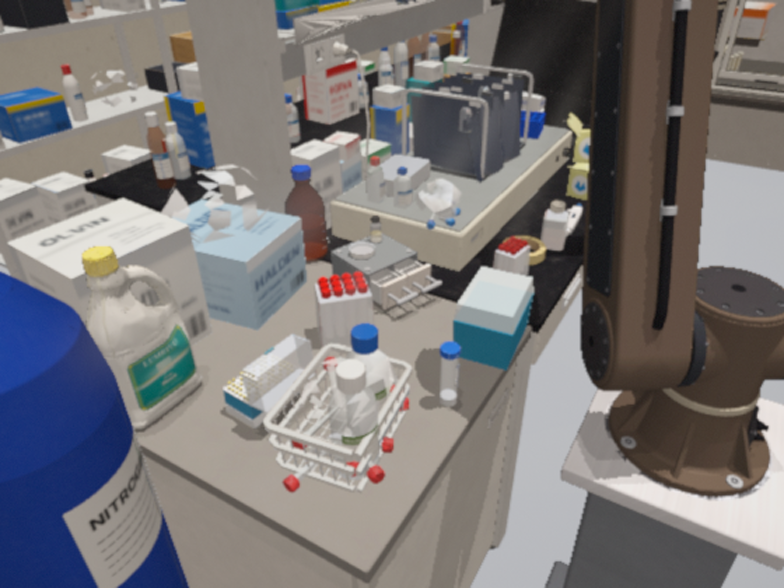

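View pics/top0.png

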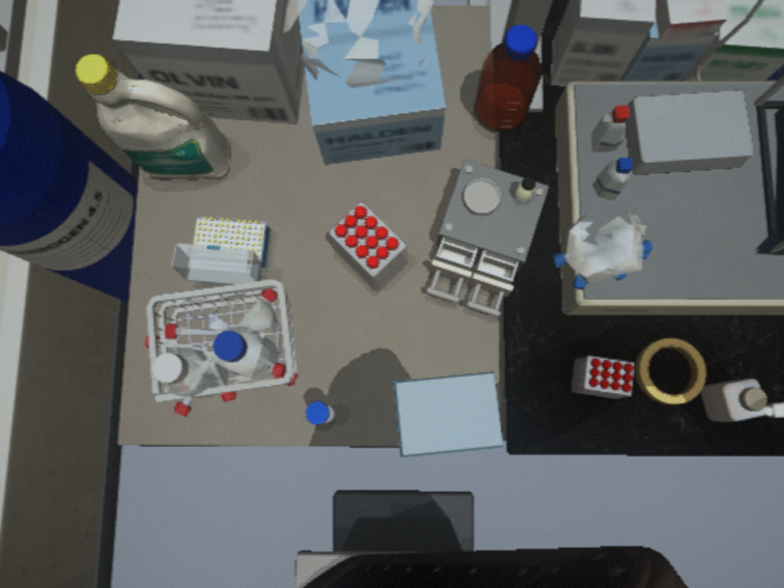

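The top view shows the chest at about (490,215) with its drawers out toward (465,285). The tip box is at (230,240), with the lid standing on its near side next to a wire basket. I'll zoom in on both.

Run:
```python
from plant import bot
import cv2,numpy as np
t=bot.camera("top");s=bot.camera("side")
cv2.imwrite("pics/t.png",t[:,:,::-1]);cv2.imwrite("pics/s.png",s[:,:,::-1])
f=lambda im,x,y,w,h,k:cv2.resize(im[y:y+h,x:x+w],None,fx=k,fy=k,interpolation=cv2.INTER_CUBIC)[:,:,::-1]
a=f(t,110,140,100,75,5.4); b=f(s,150,225,100,75,5.4)
cv2.imwrite("pics/c1.png",np.hstack([f(t,110,145,100,75,4),f(s,150,230,100,75,4)]))
c=np.hstack([f(t,295,105,100,125,4),f(s,225,165,100,125,4)])
cv2.imwrite("pics/c2.png",c)
```

```text
(no output)
```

View pics/c1.png

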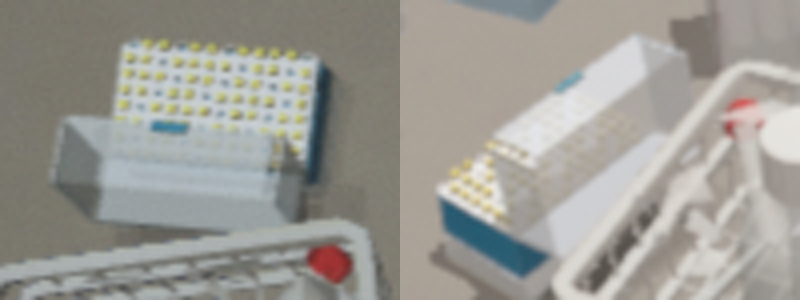

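View pics/c2.png

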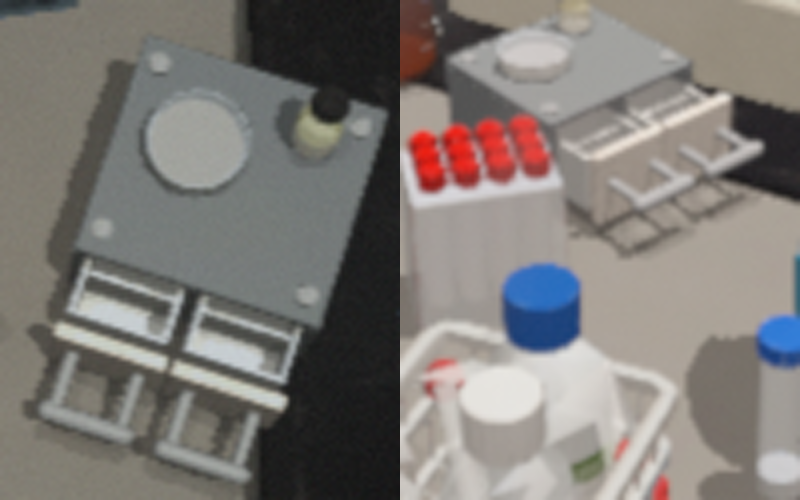

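The lid stands on the box's robot-side edge with its top face toward the basket. Its rim corners are at crop (62,118) and (278,136), with the tab at (170,127). The chest top corners, handle bars and side-view counterparts are clear, so I can measure them.

```bash
cat > h.py <<'E'
from plant import bot
import numpy as np
C={n:bot.get_calibration(n) for n in("side","top")}
def ray(n,p):
    c=C[n];R=c["view"][:3,:3];t=c["view"][:3,3]
    d=R.T@np.array([(p[0]-c["cx"])/c["fx"],-(p[1]-c["cy"])/c["fy"],-1.])
    return -R.T@t,d/np.linalg.norm(d)
def plane(n,p,z):
    o,d=ray(n,p);return o+d*(z-o[2])/d[2]
def tri(pt,ps):
    o1,d1=ray("top",pt);o2,d2=ray("side",ps)
    s=np.linalg.lstsq(np.c_[d1,-d2],o2-o1,rcond=None)[0]
    a,b=o1+d1*s[0],o2+d2*s[1];return (a+b)/2,np.linalg.norm(a-b)
E
python3 - <<'E'
from h import *
np.set_printoptions(precision=1,suppress=True)
T1=lambda x,y:(x/4+110,y/4+145);S1=lambda x,y:((x-400)/4+150,y/4+230)
T2=lambda x,y:(x/4+295,y/4+105);S2=lambda x,y:((x-400)/4+225,y/4+165)
B=lambda x,y:(x/1.4,y/1.4)
print("tab",tri(T1(170,127),S1(568,80)))
print("rim+y",tri(T1(62,118),S1(495,143)),"rim-y",tri(T1(278,136),S1(640,35)))
print("edge+y z?",plane("top",T1(52,185),120),"edge-y side",plane("side",S1(685,68),120))
print("hinge-end top face",plane("top",T1(100,222),50),plane("top",T1(300,230),50))
print("box z50",[plane("top",T1(*p),50) for p in((122,42),(325,58))], "box side z50",[plane("side",S1(*p),50) for p in ((440,190),(545,278))],"z0",plane("top",T1(315,182),0))
print("chest",[plane("top",T2(*p),76) for p in((148,38),(388,108),(322,328),(77,255))])
print("handles",[plane("top",T2(*p),41) for p in((42,408),(130,437),(158,447),(250,475))])
print("hand side z41",[plane("side",S2(*p),41) for p in((615,192),(690,175),(685,157),(760,145))])
print("fronts z67",[plane("top",T2(*p),67) for p in((55,328),(167,365),(172,367),(285,405))])
print("caps",tri(B(230,346),B(364,337)),tri(B(167,367),B(350,372)))
print("basket rim corners",tri(B(282,284),B(408,358)),tri(B(150,300),B(318,350)),tri(B(292,375),B(365,428)))
print("tube",tri(B(318,412),B(450,350)),"block",tri(B(361,212),B(360,277)),tri(B(374,262),B(328,295)))
E
```

```text
tab (array([603.6, 275.2, 120.4]), np.float64(2.746988874562555))
rim+y (array([607.8, 332.4, 116.2]), np.float64(0.7569495831105578)) rim-y (array([599.3, 219.2, 116.6]), np.float64(1.3775843186323793))
edge+y z? [571.5 334.1 120. ] edge-y side [555.7 233.9 120. ]
hinge-end top face [566.2 331.2  50. ] [562.  220.1  50. ]
box z50 [array([669.4, 325.2,  50. ]), array([660.3, 210.4,  50. ])] box side z50 [array([668.1, 326.5,  50. ]), array([569.3, 349. ,  50. ])] z0 [600.3 223.9   0. ]
chest [array([ 756.3, -103.5,   76. ]), array([ 715.8, -234.3,   76. ]), array([ 592. , -194.7,   76. ]), array([632.3, -63.5,  76. ])]
handles [array([554.5, -45.4,  41. ]), array([538.4, -93.8,  41. ]), array([ 532.9, -109.1,   41. ]), array([ 517.5, -159.2,   41. ])]
hand side z41 [array([576.6, -47.5,  41. ]), array([541.2, -93.3,  41. ]), array([ 556. , -112.5,   41. ]), array([ 515.9, -154.5,   41. ])]
fronts z67 [array([593.8, -51.8,  67. ]), array([ 573.4, -112.2,   67. ]), array([ 572.3, -114.9,   67. ]), array([ 551.6, -175.3,   67. ])]
caps (array([451.4, 228.7, 174.3]), np.float64(2.3131141952561616)) (array([421.2, 310.3, 180.9]), np.float64(0.5895836915152363))
basket rim corners (array([490.6, 153.9,  91. ]), np.float64(128.91773810818918)) (array([490.1, 319.8, 205.3]), np.float64(40.09013577478426)) (array([450.3, 193.9, -51.1]), np.float64(56.46984950678706))
tube (array([363.6, 114.6, 105.8]), np.float64(1.1948103812370958)) block (array([621.7,  42.1, 137.3]), np.float64(62.906112483047)) (array([616.5,  53.3,  86.8]), np.float64(62.43210208313567))
```

Run:
```python
from h import *
np.set_printoptions(precision=1,suppress=True)
B=lambda x,y:(x/1.4,y/1.4)
print("basket",tri(B(282,284),B(341,350)),tri(B(150,300),B(270,413)))
print("tray",tri(B(565,312),B(462,238)),tri(B(568,85),B(337,204)))
print("teal",tri(B(497,373),B(483,268)),tri(B(395,382),B(456,322)))
for z in(60,100,140):print(z,plane("top",B(565,312),z),plane("top",B(497,373),z))
import cv2
s=cv2.imread("pics/s.png");cv2.imwrite("pics/c3.png",cv2.resize(s[150:330,170:410],None,fx=3.3,fy=3.3,interpolation=cv2.INTER_CUBIC))
```

```text
basket (array([548.8, 175.1,  75.7]), np.float64(16.15785051349693)) (array([525.2, 369.6, 103.4]), np.float64(1.487560593271403))
tray (array([ 511.5, -244.4,  104.6]), np.float64(3.50177324125369)) (array([ 868.6, -268.3,   95.2]), np.float64(11.480274737449507))
teal (array([ 419.9, -142.8,  109.7]), np.float64(0.07124088851961496)) (array([406.9,   4.1,  76.4]), np.float64(2.273528628120608))
60 [ 516.9 -255.4   60. ] [ 423.1 -149.3   60. ]
100 [ 510.6 -246.1  100. ] [ 420.5 -144.1  100. ]
140 [ 504.3 -236.7  140. ] [ 417.9 -138.9  140. ]
```

View pics/c3.png

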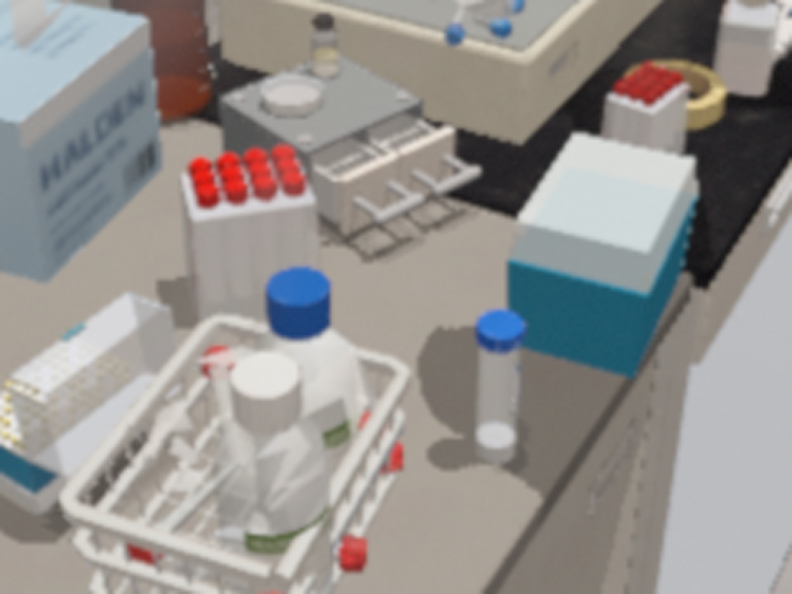

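The side view shows a teal box in front of the chest, a tray about 100 mm high at the chest's right, and a taller tube block to its left. The gripper body has to clear all of these, so I'll check the block height and IK first.

```bash
cat >> h.py <<'E'
from scipy.spatial.transform import Rotation as Ro
cx=np.array([.954,-.301,0]);cx/=np.linalg.norm(cx);cy=np.array([-cx[1],cx[0],0]);cc=np.array([674.1,-149,0])
Z=np.array([0,0,1.])
def quat(ydir,tilt=0):  # tool y horizontal-ish along ydir; body leans towards +ydir by tilt
    z=-Z*np.cos(tilt)-ydir*np.sin(tilt);y=ydir*np.cos(tilt)-Z*np.sin(tilt)
    return Ro.from_matrix(np.c_[np.cross(y,z),y,z]).as_quat()
def ch(x,y,z):return cc+cx*x+cy*y+Z*z
bx=np.array([-.997,.079,0]);bx/=np.linalg.norm(bx);by=np.array([-bx[1],bx[0],0]);bc=np.array([627.,271.,0])
def bo(x,y,z):return bc+bx*x+by*y+Z*z
E
python3 - <<'E'
from h import *
np.set_printoptions(precision=2,suppress=True)
B=lambda x,y:(x/1.4,y/1.4)
for a,b in(((396,243),(356,279)),((361,212),(323,284)),((338,238),(328,296)),((374,262),(361,292))):print(tri(B(*a),B(*b)))
print("dish,vial",plane("top",B(482,197),90),plane("top",B(525,183),136))
for n,p,q in(("L0",ch(-176,28,150),quat(cy)),("L",ch(-176,28,36),quat(cy)),("L1",ch(-115,28,36),quat(cy)),("R0",ch(-180,-27,150),quat(cy,.27)),("R",ch(-176,-27,33),quat(cy,.27)),("R1",ch(-115,-27,33),quat(cy,.27)),
 ("b0",bo(95,0,250),quat(-by)),("b",bo(95,0,108),quat(-by)),("b2",bo(-25,0,84),quat(-by)),("b2'",bo(-25,0,84),quat(by))):
    print(n,p,bot.solve_ik(p,q))
E
```

```text
(array([617.51,   5.38, 102.04]), np.float64(6.390592749092935))
(array([661.83,  57.24, 105.98]), np.float64(0.0353522045909315))
(array([621.73,  91.76, 111.15]), np.float64(4.378553359172255))
(array([586.73,  37.49, 100.76]), np.float64(2.8884103868102224))
dish,vial [ 691.1  -127.98   90.  ] [ 697.31 -186.44  136.  ]
L0 [514.68 -69.34 150.  ] [ 0.24  0.17 -0.44  0.   -0.97 -2.12]
L [514.68 -69.34  36.  ] [ 0.24  0.32 -0.56 -0.   -0.69 -2.12]
L1 [572.85 -87.69  36.  ] [ 0.19  0.4  -0.43  0.   -0.75 -2.06]
R0 [ 494.32 -120.59  150.  ] [ 0.31  0.19 -0.54  0.26 -1.01 -2.35]
R [ 498.13 -121.79   33.  ] [ 0.3   0.35 -0.69  0.34 -0.72 -2.45]
R1 [ 556.31 -140.15   33.  ] [ 0.24  0.43 -0.55  0.34 -0.76 -2.38]
b0 [532.3 278.5 250. ] [ 0.81  0.22 -0.12  0.   -1.22 -2.46]
b [532.3 278.5 108. ] [ 0.81  0.34 -0.31  0.   -0.92 -2.46]
b2 [651.92 269.03  84.  ] [ 0.67  0.51 -0.08  0.   -0.97 -2.32]
b2' [651.92 269.03  84.  ] [ 0.67  0.51 -0.08  0.   -0.97  0.82]
```

```bash
cat >> h.py <<'E'
def st():
    s=bot.read_state();return s["t"],s["tcp_pos"],s["contact_force"]
def push_drawer(y,z,q,out):
    x=-102-out-5-10-14
    bot.move_ptp(ch(x,y,200),q);bot.line_to(ch(x,y,z),200)
    f0=st()[2]@cx; print("at bar side",st())
    x1=-119-6; bot.line_to(ch(x1,y,z),60); print("near home",st()[0],st()[2]@cx-f0)
    while x1<-108:
        x1+=1.5;bot.line_to(ch(x1,y,z),25);f=st()[2]@cx-f0
        print(x1,round(f,1),round((st()[1]-cc)@cx,1))
        if f<-14:break
    bot.pause(.3);print(st()[2]@cx-f0,(st()[1]-cc)@cx)
    bot.line_to(ch(x1-25,y,z),120);bot.line_to(ch(x1-25,y,200),250)
E
python3 - <<'E'
from h import *
np.set_printoptions(precision=1,suppress=True)
bot.move_gripper(0)
s=bot.read_state();bot.line_to(s["tcp_pos"]+[0,0,90],200)
push_drawer(28,36,quat(cy,-.2),45)
print(st())
E
```

```text
at bar side (5.5583, array([515.5, -69.5,  36.9]), array([ 1. , -0.4,  0.8]))
near home 6.5583 -0.7298132472442433
-123.5 -1.7 -123.7
-122.0 -3.7 -122.4
-120.5 -3.4 -120.5
-119.0 -3.9 -118.9
-117.5 -3.1 -117.4
-116.0 -7.1 -117.2
-114.5 -11.0 -117.0
-113.0 -15.8 -116.9
-15.823867795590731 -116.88556916192191
(10.025, array([550.9, -80.8, 199.7]), array([-0.5,  0.1, -1.2]))
```

Run:
```python
from h import *
import cv2
np.set_printoptions(precision=1,suppress=True)
push_drawer(-27,33,quat(cy,.27),46)
print(st())
bot.move_ptp(bo(102,0,250),quat(-by))
print(st())
f=lambda n,x,y,w,h,k:cv2.resize(bot.camera(n)[y:y+h,x:x+w],None,fx=k,fy=k,interpolation=cv2.INTER_CUBIC)[:,:,::-1]
cv2.imwrite("pics/d.png",np.hstack([f("top",80,100,310,210,1.28),f("side",120,150,310,210,1.28)]))
```

```text
at bar side (11.525, array([ 497.9, -121.7,   33.6]), array([-0. ,  0.1,  0.6]))
near home 12.5417 0.002380036775803382
-123.5 -1.5 -123.7
-122.0 -1.2 -122.0
-120.5 -0.7 -120.4
-119.0 -1.6 -118.9
-117.5 -5.6 -118.3
-116.0 -11.3 -118.1
-114.5 -19.6 -118.0
-18.346651529815286 -117.92991122372747
(15.7667, array([ 532.7, -132.9,  199.4]), array([ 0.1, -0.4, -0.9]))
(17.2833, array([525.5, 278.1, 249.7]), array([-0.3, -1.5,  0.2]))
```

View pics/d.png

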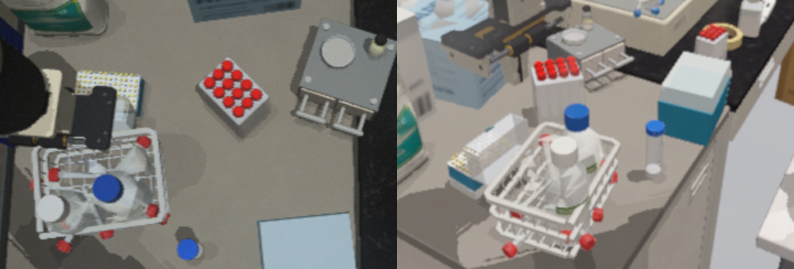

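Both drawers look shut and nothing has been disturbed. Next is the lid: push it over above the basket rim, then press it down.

Run:
```python
from h import *
import cv2
np.set_printoptions(precision=1,suppress=True)
bot.line_to(bo(102,0,116),150); print(st())
for b in(85,70,55,40,28,18): bot.line_to(bo(b,0,116),50); print(b,st())
bot.line_to(bo(18,0,150),150)
bot.line_to(bo(-8,0,150),150); print(st())
f0=st()[2][2]
z=125;bot.line_to(bo(-8,0,z),80)
while z>84:
    z-=3 if z>95 else 1.5
    bot.line_to(bo(-8-min(15,(125-z)/2.5),0,z),40);f=st()[2][2]-f0
    print(z,round(f,1),st()[1][2])
    if f>10:break
bot.pause(.3);print(st())
s=bot.read_state()["tcp_pos"];bot.line_to([s[0],s[1],250],150)
bot.move_ptp([450,-50,330],quat(cy));print(st()[0])
f=lambda n,x,y,w,h,k:cv2.resize(bot.camera(n)[y:y+h,x:x+w],None,fx=k,fy=k,interpolation=cv2.INTER_CUBIC)[:,:,::-1]
cv2.imwrite("pics/e.png",np.hstack([f("top",90,120,160,180,2.45),f("side",140,190,160,180,2.45)]))
```

```text
(18.425, array([525.9, 279.4, 116.9]), array([-1.1,  0.7,  1. ]))
85 (18.9167, array([542.5, 277.5, 115.9]), array([-0.2,  0.1, -0.4]))
70 (19.3667, array([557.4, 276.4, 115.8]), array([-0.2, -0.3, -0.4]))
55 (19.8167, array([572.5, 275.2, 115.8]), array([-0. ,  0.8,  0.3]))
40 (20.2667, array([587.4, 274.1, 115.6]), array([ 0.2,  0.4, -0.1]))
28 (20.6583, array([599.4, 273.1, 115.8]), array([-1.2, -1. ,  0.5]))
18 (21.0083, array([609.4, 272.4, 115.9]), array([ 0.2,  0.9, -0.6]))
(21.7083, array([634.9, 269.9, 148.7]), array([0.1, 0.4, 0.3]))
122 0.2 121.724497586254
119 1.8 119.4963761207539
116 2.4 116.40528921362561
113 2.4 112.77356689811558
110 0.8 109.45868589895063
107 -0.4 106.29586989011385
104 0.3 103.15225341934706
101 -0.2 100.58776269371216
98 -0.0 97.73196112894067
95 -0.1 94.68468380387998
93.5 -0.5 93.39186717772984
92.0 -0.3 91.857184996112
90.5 -0.7 90.4175802490657
89.0 0.1 88.85285517897368
87.5 4.8 88.14164342113212
86.0 11.1 87.9324649684353
(26.475, array([650.4, 269.3,  87.9]), array([-3.9, -1.7, 11.3]))
29.15
```

View pics/e.png

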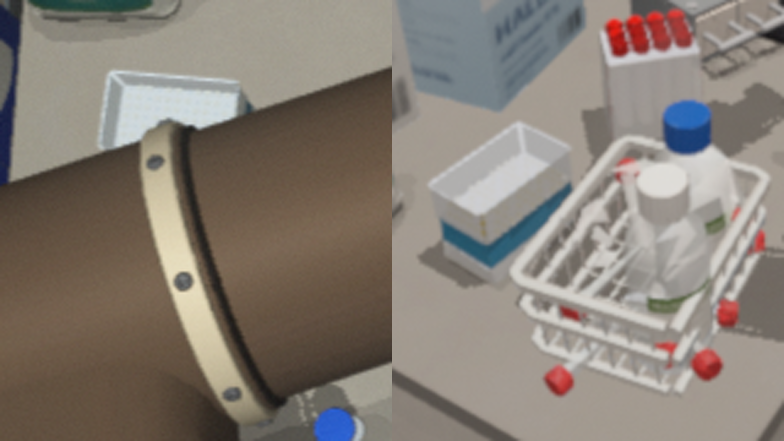

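The lid is down flat, with the hard stop at z = 88 mm. I'll check the chest once more and check that the box hasn't moved.

Run:
```python
from h import *
import cv2
print(plane("top",(107/2.45+90,72/2.45+120),88),plane("top",(241/2.45+90,80/2.45+120),88))
bot.move_ptp([300,-500,330],quat(cy))
f=lambda n,x,y,w,h,k:cv2.resize(bot.camera(n)[y:y+h,x:x+w],None,fx=k,fy=k,interpolation=cv2.INTER_CUBIC)[:,:,::-1]
cv2.imwrite("pics/f.png",np.hstack([f("top",295,105,100,125,4),f("side",225,165,100,125,4)]))
print(st()[0])
```

```text
[671.71109988 328.54994101  88.        ] [664.49248431 209.0674342   88.        ]
31.0833
```

View pics/f.png

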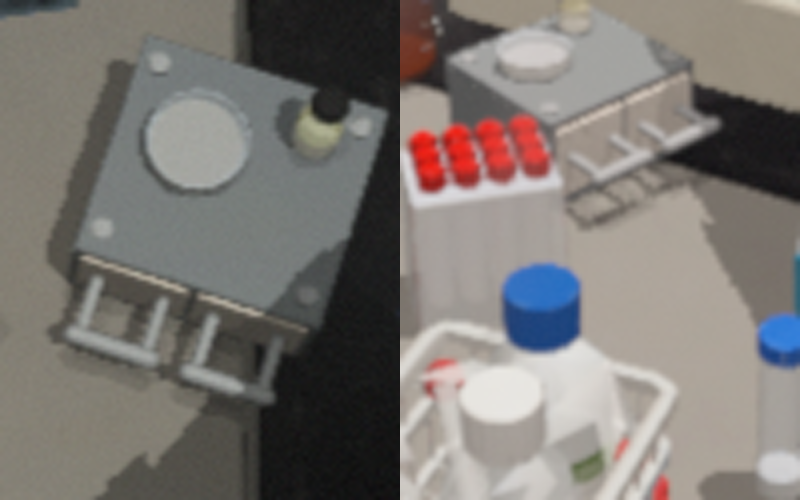

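Both drawers are flush, the vial and dish are unmoved, and the box is in place.

```bash
python3 -c "
from plant import bot
print(bot.close_job())"
```

```text
the job is handed in; nothing more can be done
None
```

I pushed both drawers fully home and then the tip box lid down until it was fully shut, and handed the job in at about 31 s; in the last pictures the tip box, vial, dish and capped tube had not moved, and the arm never went near the small block of tubes.

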